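# Fill the toy cup from the lever ball dispenser

### The job

Push the steel cup across the table, without lifting or tipping it, until it stands under the spout of the ball dispenser, then press the dispenser's red lever down so that the linked orange lid lifts, and keep it down until all three wooden balls have run into the cup. Then ease the lever back up under your fingertip so that the lid comes down gently and does not slam. Use only the lever to work the lid, keep your hands off the balls, leave the cup standing under the spout and do not disturb the other toys.

Things in the scene. Friction and masses are not known exactly. Their poses are not given: they have to be found in the camera images.
- dispenser: Ball dispenser, fixed: wooden foot 140 x 100 mm, 106 mm high, under a clear hopper (49 mm wide, top at 197 mm) with three balls. Origin on the table; -x points out of its front (to the robot), y left. Foot's upright front face at x = -21 mm; a cup pushed back against its middle stands under the spout, nothing over it lower than 108 mm. Lever and linkage at y = -75 to -106 mm, z = 110 to 185 mm
- spout (a point): middle of the fall line, 100 mm above the table, 63 mm ahead of the dispenser's origin: the cup's axis belongs below this point (the balls fall up to about 15 mm nearer or farther along the dispenser's x)
- lever_pad (a point): middle of the upper face of the red finger pad (34 mm along the lever, 32 mm across, 12 mm thick) at the lever's free front end, 119 mm ahead of and 90 mm to the right (-y) of the dispenser's origin, about 165 mm up at rest. It moves with the lever, 40 mm lower when fully pressed
- lever (a joint): lever angle: 0 at rest (up), 0.223 rad fully pressed on its stop; turns about a level axis along the dispenser's y, 175 mm behind the pad. A spring always pushes it up, with about 3 N at the pad at rest and 6 N fully pressed, so it snaps up if let go
- spout_lid: orange lid plate, 47 mm wide, 50 mm high, 3 mm thick, hanging in front of the chute's mouth and linked to the lever; it swings out and up to the robot by 1.1 rad, turning about 5 times as far as the lever. Origin on its hinge axle, 164 mm above the table, 33 mm ahead of the dispenser's origin; its z axis is upright when shut. The balls run out when it is well lifted
- cup: plain round stainless steel toy cup without handle, open at the top, 72 mm high, 86 mm in diameter at the rim and 78 mm at the foot, wall 3 mm, about 130 g, loose on the table; origin at the centre of its underside, z up. It slides at a push of about 1 N and stands in the line of toys 80 to 115 mm in front of the spout, up to 55 mm to one side
- ball_red: red painted wooden ball, 32 mm in diameter, 12 g; origin at its centre; the front one in the hopper
- ball_yellow: yellow painted wooden ball, the same, the middle one
- ball_blue: blue painted wooden ball, the same, the rear one
- dinosaur: green plastic dinosaur, 180 mm long, 50 mm wide, 115 mm high, loose; origin under its middle on the table, x towards its head. Leave it alone
- clown: wooden clown ring stacker, 84 mm in diameter at its foot, 172 mm high, loose; origin under its middle. Leave it alone
- cube: clear acrylic cube, 50 mm, with a red bead inside, loose; origin under its middle. Leave it alone
- car: wooden toy car 95 x 60 x 58 mm, loose, at the right edge of the work area; origin under its middle. Leave it alone
Not all that is in view belongs to the job. What is shaped like the cup but purple is not meant.

How it is judged:
On the way, in this order (a step that is already met when the one before it is completed fails the run):
1. the cup stands under the spout, within 30 mm of its middle, the lid still shut (horizontal distance between cup and spout below 0.03 m and height (world z) of cup below 0.005 m and angle between spout_lid's own z axis and vertical below 0.15 rad), for 0.2 s.
2. all three balls lie in the cup while the lever still holds the lid up (above 0.6 rad) (horizontal distance between each of ball_red, ball_yellow, ball_blue and cup below 0.038 m and z of ball_red in the frame of cup between 0.005 and 0.068 m and z of ball_yellow in the frame of cup between 0.005 and 0.068 m and z of ball_blue in the frame of cup between 0.005 and 0.068 m and angle between spout_lid's own z axis and vertical above 0.6 rad), for 0.1 s.
At the end, for the whole second after the job is handed in: The cup stands upright on the table within 30 mm of the middle of the spout's fall line with all three balls lying in it, the lid is shut (under 0.08 rad) and the lever fully up (under 0.02 rad) (horizontal distance between cup and spout below 0.03 m and angle between cup's own z axis and vertical below 0.1 rad and height (world z) of cup below 0.005 m and linear speed of cup below 0.02 m/s and horizontal distance between each of ball_red, ball_yellow, ball_blue and cup below 0.038 m and z of ball_red in the frame of cup between 0.005 and 0.068 m and z of ball_yellow in the frame of cup between 0.005 and 0.068 m and z of ball_blue in the frame of cup between 0.005 and 0.068 m and angle between spout_lid's own z axis and vertical below 0.08 rad and value of joint lever below 0.02 rad); the robot touches nothing.
It fails at once if the lid slams: the lever comes up faster than 0.6 rad/s (the pad faster than about 100 mm/s, the lid closing faster than 3 rad/s) (velocity of joint lever below -0.6 rad/s).
It fails at once if the cup is lifted more than 10 mm or tipped more than 0.35 rad (height (world z) of cup above 0.01 m or angle between cup's own z axis and vertical above 0.35 rad).
It fails at once if the lid is worked by hand instead of by its lever (contact force between the fingers and spout_lid above 1 N).
It fails at once if a ball is touched by the robot (contact force between any of the fingers, the arm and ball_red above 0.3 N or contact force between any of the fingers, the arm and ball_yellow above 0.3 N or contact force between any of the fingers, the arm and ball_blue above 0.3 N).
It fails at once if another toy is disturbed by more than 20 mm or tipped (distance of any of dinosaur, clown, cube, car from where it was at the start of the episode above 0.02 m or angle between any of dinosaur, clown, cube, car's own z axis and vertical above 0.3 rad).
It also fails if it takes over 58 s, if anything falls off the work surface, if the arm or the gripper's body presses on something with over 40 N, if the wrist force passes 120 N, or if a joint passes its speed limit or range.

### The arm

A 6-joint arm with a two-finger parallel gripper is mounted at the origin on the work surface. World frame = base frame: x ahead of the robot, y to its left, z up, the work surface at z = 0. Lengths are in m, angles in rad, forces in N, time in s.
With the tool pointing down it reaches from about 0.3 to 0.775 m from the base axis. Payload 14.6 kg.
Tool frame: the origin (TCP) lies on the centre line of the jaws, within the pads' length; the fingertips stand 25 mm ahead of it and the grasp point (between the pads) lies 6 mm ahead of it (ctrl.tip_reach is the distance from the TCP to the fingertips, in m); z points along the fingers, y is the line along which they close (so a half turn about z gives the same grasp; the last joint's range is limited). The gripper opens to 94 mm and grips with 3 to 60 N. Pads are 16 mm wide; open, the fingers measure 119 mm over their backs; the gripper's body (75 mm by 177 mm) begins 78 mm behind the grasp point.
Start: joints at [1.11, 0.3, 1.521, -0, 1.321, -0.067], TCP at [0.211, 0.508, 0.23] pointing down, gripper open.
Joint ranges: [-3.03, 3.03], [-0.79, 2.21], [0.23, 2.52], [-1.04, 4.18], [0, 3.07], [-2.55, 2.55]. Speed limits (rad/s): [2.22, 2.22, 2.57, 3.14, 3.14, 3.14].

### API

Orientations are given as [roll, pitch, yaw] about the fixed x, y, z axes, in that order (R = Rz(yaw) Ry(pitch) Rx(roll)).
In Python, from station import ctrl gives the robot as it stands. The module is installed in compiled form; this text tells all that it offers.
- The arm moves only by the tool apply_moves, never from a script. Its argument "deltas" is a list of rows, each a list of 7 numbers: the closure in counts, from 0 (fully open) to 255 (shut), then the shift along the world's x, y, z in cm, then the turn, a rotation vector about the world's x, y, z in rad. In form: [[jaw, tx, ty, tz, ax, ay, az], ...]. A call has 1 to 10 rows; each row shifts and turns the commanded pose from where the row before left it; what a row does not reach is not made up. A row lasts 1/10 s, in which the tool goes at most 50 mm and 8.59 degrees, less where a joint would pass 70% of its speed; a pose out of reach is approached as far as the arm can. A call with a gripper value outside its range is refused whole. The fingers move at their own pace and stop on an object; "grip_force" is the grip in N (left out, the last holds). Time passes only in rows, so rows that do not move let the fingers close. It gives the time, the measured TCP pose, the force, the opening and the grip force at its end, in the units of the state.
- ctrl.get_obs(): the state, without advancing time (a new reading comes with each control period).
- ctrl.camera(name): name is "scene" or "side" or "wrist"; returns a dict with "img" (384x512x3 uint8, red, green, blue), "K" (3x3 intrinsics, pixels), "pose" (4x4, takes a point from camera to world coordinates); the wrist camera has in their place "hand_eye" (4x4, takes a point from camera to tool coordinates, whose origin is the TCP and whose axes are the flange's). Camera axes: x right, y up, looking along -z (the intrinsics and any distortion apply to the point x, -y, -z); pixel columns grow to the right and rows downward; lengths in m; the calibration is good to about 2 mm. A picture is of the moment at which its call begins: read the wrist's pose just before it. There is no depth.
- ctrl.hand_in(): hands the job in; it is judged then, once.
The state is a dict: "time_s": time; "qpos": joint angles; "joint_vel": joint speeds; "tau": joint torques, N m; "ee_pos": TCP position; "eef_rot": TCP orientation; "force": force on the tool from outside, world axes, zero at the start; "moment": the same for the moment, N m; "grip_width": finger opening in m; "grip_force": force on a finger pad.
Only numpy, scipy, OpenCV 4.12 (cv2) and the standard library are available. Lean on these libraries where they do the work, as an engineer would, in place of code of your own. Each camera call takes 0.05 s, during which the arm holds its last target. There are 200 camera calls.

## Working session

There is one attempt and no reset: what is moved stays moved. The work goes in short steps, Python scripts to look and compute and a tool call to move; the robot and the scene stay as the last step left them, time stands still between calls to the robot, and variables do not carry over. Pictures are saved under pics/ and viewed, at most 10 in all, crops included, and the job is handed in when it is done.

Besides the shell and the picture viewer there is one more tool, called after "Request:" as a command line: name --pt "numbers of a row" for each row, then --argument value for the rest. apply_moves: Moves the arm, as the interface text tells. Its arguments: {"type":"object","properties":{"deltas":{"type":"array"},"grip_force":{"type":"number"}},"required":["deltas"]}

```bash
mkdir -p pics
python3 - <<'E'
from station import ctrl
import cv2,numpy as np,pickle
o=ctrl.get_obs();print(o)
d={}
for n in("scene","side"):
    c=ctrl.camera(n);d[n]=c;cv2.imwrite(f"pics/{n}0.png",c["img"][:,:,::-1]);print(n,c.keys(),c["K"].round(1).tolist(),c["pose"].round(3).tolist())
c=ctrl.camera("wrist");c["obs"]=o;d["wrist"]=c;print(c["hand_eye"].round(3).tolist())
pickle.dump(d,open("d0.pkl","wb"))
E
```

```text
{'time_s': 0.0, 'qpos': array([ 1.11040883e+00,  3.00451366e-01,  1.52157561e+00,  2.95629232e-05,
        1.32066642e+00, -6.65891691e-02]), 'joint_vel': array([ 5.58042280e-04,  1.37689912e-03,  2.08253589e-04, -1.70144633e-05,
       -1.02114112e-03,  6.70883503e-04]), 'tau': array([-2.13575629e-03, -5.31803477e+01, -3.52739561e+01,  7.07559334e-02,
        2.43383349e-02, -8.02764430e-05]), 'ee_pos': array([0.21092548, 0.50770521, 0.22989945]), 'eef_rot': array([-3.14049626e+00, -1.01814588e-04,  2.74778694e+00]), 'force': array([ 0.74254729, -0.53652826,  0.36486357]), 'moment': array([0.0049532 , 0.03278034, 0.03132648]), 'grip_force': 0.0, 'grip_width': 0.09384907207552443}
scene dict_keys(['img', 'K', 'pose']) [[382.2, 0.0, 255.2], [0.0, 382.2, 189.5], [0.0, 0.0, 1.0]] [[0.204, -0.506, 0.838, 1.721], [0.979, 0.102, -0.177, -0.278], [0.004, 0.856, 0.516, 0.821], [0.0, 0.0, 0.0, 1.0]]
side dict_keys(['img', 'K', 'pose']) [[448.8, 0.0, 256.1], [0.0, 448.8, 192.9], [0.0, 0.0, 1.0]] [[-0.998, 0.044, -0.047, 0.511], [-0.065, -0.64, 0.766, 1.139], [0.003, 0.767, 0.641, 1.105], [0.0, 0.0, 0.0, 1.0]]
[[0.0, 0.965, 0.263, 0.077], [1.0, -0.0, -0.0, 0.001], [-0.0, 0.263, -0.965, -0.154], [0.0, 0.0, 0.0, 1.0]]
```

View pics/scene0.png

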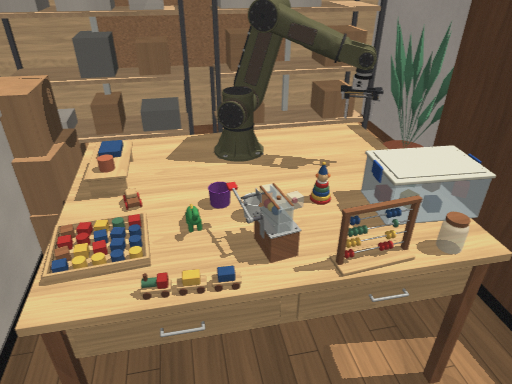

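View pics/side0.png

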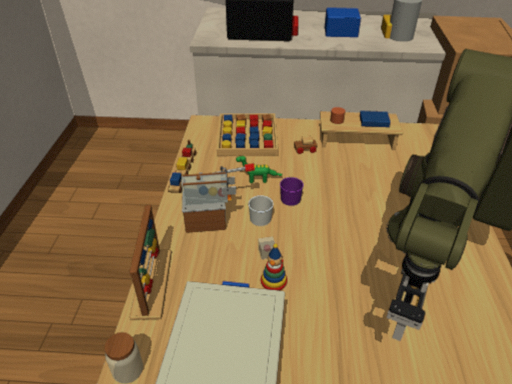

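The scene view shows the dispenser at (275,225), the steel cup hidden behind it at (250,205), the purple cup at (219,196), the dinosaur at (193,217) and the clown at (321,185). The side view shows the dispenser at (205,205), steel cup (261,210), purple cup (291,190), cube (266,247), clown (274,270) and dinosaur (260,172). I'll enlarge the middle of both.

```bash
cat > h.py <<'E'
import numpy as np,cv2
from scipy.spatial.transform import Rotation as R
def pose(c):
    if "pose" in c: return c["pose"]
    o=c["obs"];T=np.eye(4);T[:3,:3]=R.from_euler("xyz",o["eef_rot"]).as_matrix();T[:3,3]=o["ee_pos"]
    return T@c["hand_eye"]
def ray(c,uv):
    K=c["K"];P=pose(c);d=np.array([(uv[0]-K[0,2])/K[0,0],-(uv[1]-K[1,2])/K[1,1],-1.])
    d=P[:3,:3]@d;return P[:3,3],d/np.linalg.norm(d)
def plane(c,uv,z):
    p,d=ray(c,uv);return p+d*(z-p[2])/d[2]
def tri(cs,uvs):
    A=0;b=0;rs=[ray(c,u) for c,u in zip(cs,uvs)]
    for p,d in rs:
        M=np.eye(3)-np.outer(d,d);A=A+M;b=b+M@p
    x=np.linalg.solve(A,b);return x,[np.linalg.norm(np.cross(d,x-p)) for p,d in rs]
def proj(c,X):
    P=pose(c);q=P[:3,:3].T@(np.asarray(X)-P[:3,3]);K=c["K"]
    return np.array([K[0,2]+K[0,0]*q[0]/-q[2],K[1,2]-K[1,1]*q[1]/-q[2]])
E
python3 - <<'E'
import pickle,cv2,numpy as np
d=pickle.load(open("d0.pkl","rb"))
a=d["side"]["img"][145:290,165:315];b=d["scene"]["img"][150:270,170:345]
cv2.imwrite("pics/side_c.png",cv2.resize(a,None,fx=4,fy=4,interpolation=cv2.INTER_CUBIC)[:,:,::-1])
cv2.imwrite("pics/scene_c.png",cv2.resize(b,None,fx=4.5,fy=4.5,interpolation=cv2.INTER_CUBIC)[:,:,::-1])
E
```

```text
(no output)
```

View pics/side_c.png

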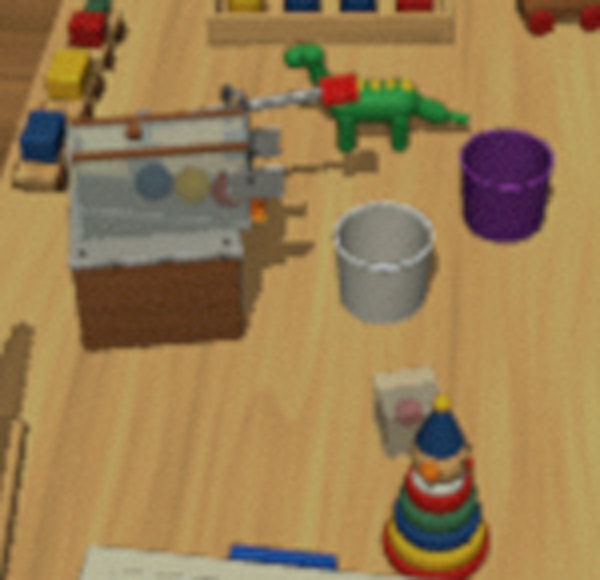

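View pics/scene_c.png

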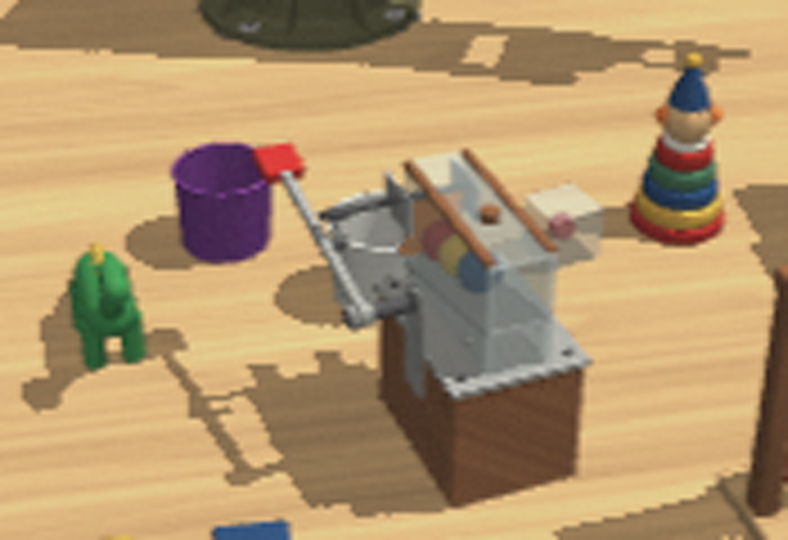

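The side crop shows the cup rim as an ellipse centred near crop (382,236), the red pad at (338,90), the foot's lower left edge from (85,348) to (243,337), the cube at (405,410) close to the clown, and the shut lid's orange edge at (258,208). The scene crop shows the pad at (279,162) and the foot's lower rear corners at (455,505) and (575,470).

Run:
```python
from h import *
import pickle
np.set_printoptions(precision=4,suppress=True)
d=pickle.load(open("d0.pkl","rb"));S,C=d["side"],d["scene"]
s=lambda x,y:(165+x/4-.4,145+y/4-.4); c=lambda x,y:(170+x/4.5-.4,150+y/4.5-.4)
def blob(cam,box):
    im=cam["img"][box[1]:box[3],box[0]:box[2]].astype(int);m=((im[...,0]>130)&(im[...,1]<60)&(im[...,2]<60)).astype(np.uint8)
    n,l,st,ce=cv2.connectedComponentsWithStats(m);i=1+np.argmax(st[1:,4]);return ce[i]+box[:2],st[i]
u1,a1=blob(S,(240,155,258,175));u2,a2=blob(C,(222,175,242,195));print("pad",u1,a1,u2,a2,tri([S,C],[u1,u2]))
print("foot rear-left bottom",plane(S,s(85,348),0),"front-left",plane(S,s(243,337),0))
print("scene: rear right?",plane(C,c(455,505),0),plane(C,c(575,470),0),plane(C,c(385,405),0))
print("foot top left edge",plane(S,s(75,268),.106),plane(S,s(242,255),.106))
# cup
# cup: rim ellipse ends
for nm,p,q in(("rim l/r",s(333,242),s(432,242)),("rim top/bot",s(382,203),s(382,270))):
    P,Q=plane(S,p,.072),plane(S,q,.072);print(nm,P,Q,(P+Q)/2,np.linalg.norm(P-Q))
print("cup foot near",plane(S,s(382,321),0))
print("cube",plane(S,s(405,375),.05),plane(S,s(402,455),0),"clown foot",plane(S,s(436,545),.015),"clown scene",plane(C,c(678,222),.02))
print("clown tip",tri([S,C],[s(442,402),c(693,60)]))
print("purple",plane(S,s(506,160),.072),"dino feet",plane(S,s(345,150),0),plane(S,s(400,150),0),"tail",plane(S,s(465,122),.04),"head",plane(S,s(300,55),.1))
```

```text
pad [249.2308 166.9231] [ 5  9  9  7 52] [228.5714 186.5714] [5 9 5 5 7] (array([ 0.6132, -0.1346,  0.159 ]), [np.float64(0.0020782583172154288), np.float64(0.002078258317215615)])
foot rear-left bottom [0.8224 0.0457 0.    ] front-left [0.6871 0.0228 0.    ]
scene: rear right? [ 0.8327 -0.0387  0.    ] [0.8138 0.0552 0.    ] [ 0.7132 -0.0641  0.    ]
foot top left edge [0.818  0.0587 0.106 ] [0.6824 0.0333 0.106 ]
rim l/r [ 0.6113 -0.0266  0.072 ] [ 0.5255 -0.0325  0.072 ] [ 0.5684 -0.0295  0.072 ] 0.0860136941195474
rim top/bot [ 0.5719 -0.0819  0.072 ] [0.5668 0.0065 0.072 ] [ 0.5694 -0.0377  0.072 ] 0.0885834141995124
cup foot near [ 0.5668 -0.0056  0.    ]
cube [0.5419 0.1082 0.05  ] [0.5414 0.1504 0.    ] clown foot [0.5105 0.2536 0.015 ] clown scene [0.5411 0.2315 0.02  ]
clown tip (array([0.5108, 0.2422, 0.1613]), [np.float64(3.633514580691024e-05), np.float64(3.633514580691231e-05)])
purple [ 0.4619 -0.1507  0.072 ] dino feet [ 0.6173 -0.2455  0.    ] [ 0.5631 -0.2492  0.    ] tail [ 0.5004 -0.2469  0.04  ] head [ 0.6616 -0.2634  0.1   ]
```

Request:
apply_moves --pt "0 0 0 4 0 0 0" --pt "0 0 0 4 0 0 0" --pt "0 1 -3 4 0 0 0.04" --pt "0 1.6 -3.6 3 0 0 0.04" --pt "0 1.6 -3.6 0 0 0 0.04" --pt "0 1.6 -3.6 0 0 0 0.04" --pt "0 1.6 -3.6 0 0 0 0.04" --pt "0 1.6 -3.6 0 0 0 0.04" --pt "0 1.6 -3.6 0 0 0 0.04" --pt "0 1.6 -3.6 0 0 0 0.04"

```text
time_s: 1.15
ee_pos: [0.333, 0.2249, 0.3796]
eef_rot: [-3.142, 0.0, 3.07]
force: [0.2, -0.1, -0.1]
grip_width: 0.0943
grip_force: 0.0
```

Request:
apply_moves --pt "100 1.6 -3.6 0 0 0 0.04" --pt "100 1.6 -3.6 0 0 0 0.04" --pt "100 1.6 -3.6 0 0 0 0.04" --pt "100 1.6 -3.6 0 0 0 0.04" --pt "100 1.6 -3.6 0 0 0 0.04" --pt "100 1.6 -3.6 0 0 0 0.04" --pt "100 1.6 -3.6 0 0 0 0.02" --pt "100 0 0 0 0 0 0" --pt "100 0 0 0 0 0 0"

```text
time_s: 2.05
ee_pos: [0.4448, -0.0259, 0.3793]
eef_rot: [3.141, -0.001, -2.957]
force: [-0.7, -0.7, 0.2]
grip_width: 0.0571
grip_force: 0.0
```

Run:
```python
from station import ctrl
import cv2,pickle
o=ctrl.get_obs();c=ctrl.camera("wrist");c["obs"]=o;pickle.dump(c,open("w1.pkl","wb"));print(c["K"],o["qpos"],o["eef_rot"],o["ee_pos"],o["grip_width"])
cv2.imwrite("pics/w1.png",cv2.resize(c["img"],(768,576),interpolation=cv2.INTER_CUBIC)[:,:,::-1])
```

```text
[[278.19801233   0.         258.78214285]
 [  0.         278.19801233 191.76024502]
 [  0.           0.           1.        ]] [-1.40445133e-01 -1.08822295e-02  1.53607271e+00  1.44707640e-04
  1.61737667e+00 -1.89561747e+00] [ 3.14114466e+00 -8.77404750e-04 -2.95720978e+00] [ 0.44480004 -0.02588419  0.37928407] 0.0570516524786597
```

View pics/w1.png

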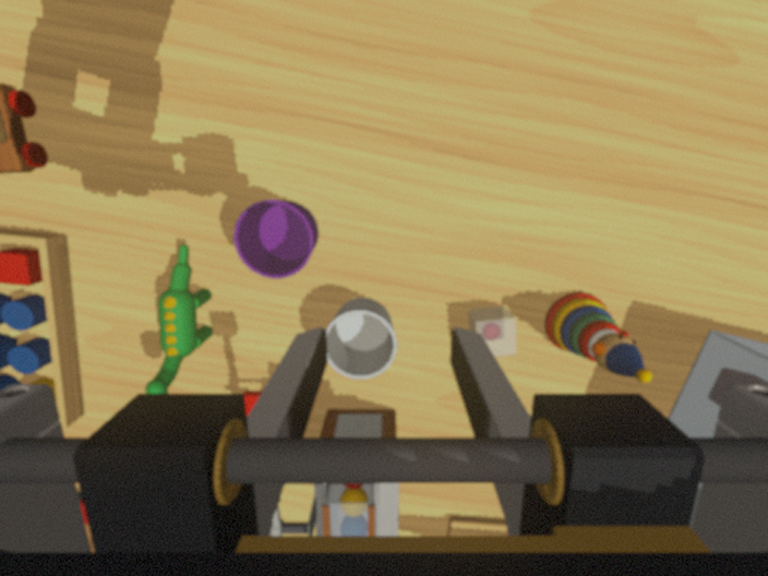

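The wrist view (robot side up, world -y left) shows the steel cup's rim centred at (361,344), the purple cup's rim at (276,238), the cube at (493,332), the clown's foot near (590,320) and the dinosaur at (180,310). The fingers hide the dispenser. I'll tilt the tool to the pushing attitude and look at the dispenser's front from there.

Request:
apply_moves --pt "100 -0.5 -0.4 -1.0 0.025 -0.13 0" --pt "100 -0.5 -0.4 -1.0 0.025 -0.13 0" --pt "100 -0.5 -0.4 -1.0 0.025 -0.13 0" --pt "100 -0.5 -0.4 -1.0 0.025 -0.13 0" --pt "100 -0.5 -0.4 -1.0 0.025 -0.13 0" --pt "100 0 0 0 0 0 0" --pt "100 0 0 0 0 0 0"

```text
time_s: 2.8
ee_pos: [0.4196, -0.045, 0.3306]
eef_rot: [3.139, 0.661, -2.956]
force: [-0.1, 0.8, -0.2]
grip_width: 0.0571
grip_force: 0.0
```

Run:
```python
from station import ctrl
from h import *
import pickle
np.set_printoptions(precision=4,suppress=True)
w=pickle.load(open("w1.pkl","rb"));S=pickle.load(open("d0.pkl","rb"))["side"]
f=lambda x,y:(x/1.5-.17,y/1.5-.17)
for z in(.072,):
    print("cup",plane(w,f(361,344),z),"ends",plane(w,f(326,344),z),plane(w,f(396,344),z),"purple",plane(w,f(276,238),z))
print("cup tri",tri([w,S],[f(361,344),(165+382/4-.4,145+237/4-.4)]))
print("cube bottom",plane(w,f(493,332),.05),"car",plane(w,f(30,130),0.03),"clown",plane(w,f(585,325),0.01))
o=ctrl.get_obs();c=ctrl.camera("wrist");c["obs"]=o;pickle.dump(c,open("w2.pkl","wb"));print(o["qpos"],o["ee_pos"],R.from_euler("xyz",o["eef_rot"]).as_matrix(),o["grip_width"])
cv2.imwrite("pics/w2.png",cv2.resize(c["img"],(768,576),interpolation=cv2.INTER_CUBIC)[:,:,::-1])
```

```text
cup [ 0.5664 -0.0349  0.072 ] ends [ 0.5741 -0.0757  0.072 ] [0.5588 0.006  0.072 ] purple [ 0.4591 -0.1485  0.072 ]
cup tri (array([ 0.568 , -0.0353,  0.0718]), [np.float64(0.0014123222088197219), np.float64(0.0014123222088198329)])
cube bottom [0.5302 0.1229 0.05  ] car [ 0.3962 -0.4461  0.03  ] clown [0.5115 0.2543 0.01  ]
[-0.3948 -0.3909  2.07    0.4352  0.9341 -2.3185] [ 0.4196 -0.045   0.3306] [[-0.7755 -0.1862  0.6032]
 [-0.1458  0.9825  0.1158]
 [-0.6142  0.0019 -0.7891]] 0.05710821872778721
```

View pics/w2.png

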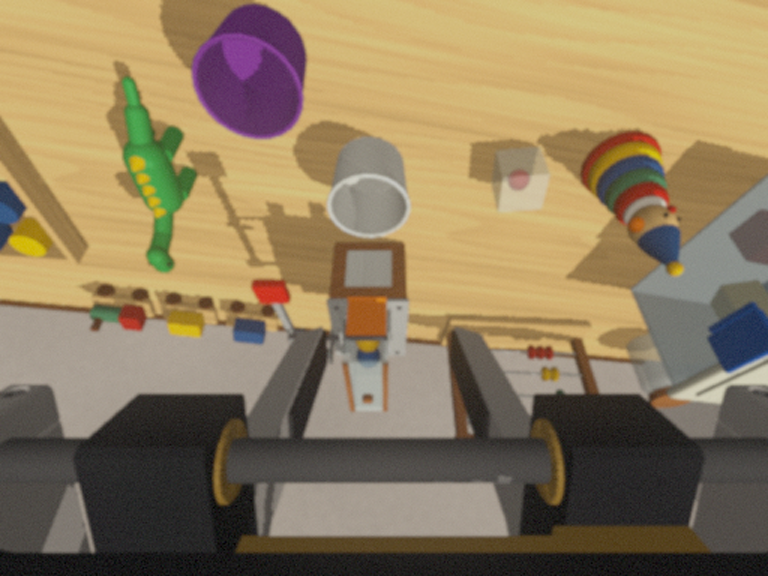

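The tilted wrist view shows the cup's rim at (369,206), the foot's upright front face with lower corners about (333,243) and (406,242), the orange lid at (347–386, 296–335), and the red pad at (271,291).

Run:
```python
from h import *
import pickle
np.set_printoptions(precision=4,suppress=True)
w=pickle.load(open("w2.pkl","rb"));w1=pickle.load(open("w1.pkl","rb"));d=pickle.load(open("d0.pkl","rb"));S,C=d["side"],d["scene"]
f=lambda x,y:(x/1.5-.17,y/1.5-.17)
s=lambda x,y:(165+x/4-.4,145+y/4-.4); c=lambda x,y:(170+x/4.5-.4,150+y/4.5-.4)
for z in(0,.106):print("foot edge at",z,plane(w,f(333,243),z),plane(w,f(406,242),z))
im=w["img"].astype(int);hsv=cv2.cvtColor(w["img"],cv2.COLOR_RGB2HSV)
def big(m,b):
    k=np.zeros(m.shape,np.uint8);k[b[1]:b[3],b[0]:b[2]]=m[b[1]:b[3],b[0]:b[2]]
    n,l,st,ce=cv2.connectedComponentsWithStats(k);i=1+np.argmax(st[1:,4]);return ce[i],st[i],cv2.boxPoints(cv2.minAreaRect(np.argwhere(l==i)[:,::-1].astype(np.float32)))
r=(im[...,0]>120)&(im[...,1]<60)
pc,pst,pb=big(r,(160,180,200,205));print("pad",pc,pst)
lid=(im[...,0]>150)&(im[...,1]>60)&(im[...,1]<130)&(im[...,2]<70)
lc,lst,lb=big(lid,(225,190,262,230));print("lid",lc,lst,lb.tolist())
print("pad at z .165",plane(w,pc,.165),"tri",tri([w,S],[pc,(249.2,166.9)]),tri([w,C],[pc,(170+279/4.5-.4,150+162/4.5-.4)]))
for z in(.139,):print("lid centre",plane(w,lc,z))
print("lid low edge",plane(w,lb[np.argsort(lb[:,1])[0]],.114),plane(w,lb[np.argsort(lb[:,1])[1]],.114))
hb=lb[np.argsort(lb[:,1])[2:]];print("lid top",[plane(w,q,.164) for q in hb])
print("cup rim",plane(w,f(369,206),.072), tri([w,S,w1],[f(369,206),s(382,237),f(361,344)]))
```

```text
foot edge at 0 [ 0.7076 -0.0681  0.    ] [0.6866 0.0328 0.    ]
foot edge at 0.106 [ 0.5921 -0.0694  0.106 ] [0.5767 0.0051 0.106 ]
pad [180.595  193.8884] [169 188  23  14 242]
lid [243.968 210.056] [231 198  27  25 625] [[231.0, 198.0], [257.0, 198.0], [257.0, 222.0], [231.0, 222.0]]
pad at z .165 [ 0.6067 -0.1233  0.165 ] tri (array([ 0.6129, -0.1249,  0.1623]), [np.float64(0.0016119920054132372), np.float64(0.0016119920054131775)]) (array([ 0.6107, -0.1245,  0.1621]), [np.float64(0.0006210798265501002), np.float64(0.0006210798265501172)])
lid centre [ 0.672  -0.0218  0.139 ]
lid low edge [ 0.6752 -0.0456  0.114 ] [0.6667 0.0003 0.114 ]
lid top [array([0.6663, 0.0003, 0.164 ]), array([ 0.6743, -0.0428,  0.164 ])]
cup rim [ 0.5653 -0.0364  0.072 ] (array([ 0.5679, -0.0359,  0.0705]), [np.float64(0.0009927704386643215), np.float64(0.0018437366820363021), np.float64(0.0012964515185890644)])
```

Request:
apply_moves --pt "119 1.5 -0.1 -4 0 0 0" --pt "119 1.5 -0.1 -4 0 0 0" --pt "119 1.5 -0.1 -4 0 0 0" --pt "119 1.5 -0.1 -4 0 0 0" --pt "119 1.2 -0.1 -4 0 0 0" --pt "119 0.5 0 -3 0 0 0" --pt "119 0 0 0 0 0 0"

```text
time_s: 3.55
ee_pos: [0.5045, -0.0279, 0.1186]
eef_rot: [-3.127, 0.617, -2.971]
force: [0.1, 0.5, 0.3]
grip_width: 0.0502
grip_force: 0.0
```

Run:
```python
from station import ctrl
o=ctrl.get_obs();print(o["qpos"],o["ee_pos"],o["eef_rot"],o["grip_width"])
```

```text
[-0.23268704  0.1252485   2.15716343  0.67746185  0.34854971 -2.55181143] [ 0.50448708 -0.02789743  0.118589  ] [-3.12746444  0.61737715 -2.97115613] 0.05023826216026258
```

Joint 6 has reached its limit. I'll go back up and turn the tool half a turn about its own axis, which gives the same jaw line.

Request:
apply_moves --pt "119 -1 0 4 0 0 0" --pt "119 -1.5 0 4 0 0 0" --pt "119 -1.5 0 4 0 0 0" --pt "119 -1.5 0 4 0 0 0" --pt "119 -1.5 0 3 0 0 0" --pt "119 0 0 0 0 0 0"

```text
time_s: 4.15
ee_pos: [0.4336, -0.0301, 0.3172]
eef_rot: [-3.119, 0.63, -2.97]
force: [1.1, 0.5, 0.2]
grip_width: 0.0503
grip_force: 0.0
```

Request:
apply_moves --pt "119 0 0 0 0.085 0.016 -0.111" --pt "119 0 0 0 0.085 0.016 -0.111" --pt "119 0 0 0 0.085 0.016 -0.111" --pt "119 0 0 0 0.085 0.016 -0.111" --pt "119 0 0 0 0.085 0.016 -0.111" --pt "119 0 0 0 0.085 0.016 -0.111" --pt "119 0 0 0 0.085 0.016 -0.111" --pt "119 0 0 0 0.085 0.016 -0.111" --pt "119 0 0 0 0.085 0.016 -0.111" --pt "119 0 0 0 0.085 0.016 -0.111"

```text
time_s: 5.15
ee_pos: [0.4338, -0.0298, 0.3112]
eef_rot: [2.515, 0.057, 1.895]
force: [-0.6, -0.3, -0.5]
grip_width: 0.0499
grip_force: 0.0
```

Request:
apply_moves --pt "119 0 0 0 0.085 0.016 -0.111" --pt "119 0 0 0 0.085 0.016 -0.111" --pt "119 0 0 0 0.085 0.016 -0.111" --pt "119 0 0 0 0.085 0.016 -0.111" --pt "119 0 0 0 0.085 0.016 -0.111" --pt "119 0 0 0 0.085 0.016 -0.111" --pt "119 0 0 0 0.085 0.016 -0.111" --pt "119 0 0 0 0.085 0.016 -0.111" --pt "119 0 0 0 0.085 0.016 -0.111" --pt "119 0 0 0 0.085 0.016 -0.111"

```text
time_s: 6.15
ee_pos: [0.4338, -0.0298, 0.3112]
eef_rot: [2.931, -0.664, 0.58]
force: [-0.1, -1.0, 0.5]
grip_width: 0.05
grip_force: 0.0
```

Request:
apply_moves --pt "119 0 0 0 0.085 0.016 -0.111" --pt "119 0 0 0 0.085 0.016 -0.111" --pt "119 0 0 0 0 0 0"

```text
time_s: 6.45
ee_pos: [0.4338, -0.0298, 0.3112]
eef_rot: [-3.137, -0.701, 0.225]
force: [0.1, 1.0, 0.1]
grip_width: 0.0501
grip_force: 0.0
```

```bash
cat > st.py <<'E'
from station import ctrl
from h import *
np.set_printoptions(precision=4,suppress=True)
o=ctrl.get_obs();M=R.from_euler("xyz",o["eef_rot"]).as_matrix()
print(o["time_s"],o["qpos"],o["ee_pos"],o["eef_rot"],o["force"]);print(M,"tip",o["ee_pos"]+M[:,2]*.025)
# correction: desired tool z tilt .66 toward yaw .19, tool y level
a,t=.19,.66;z=np.array([np.cos(a)*np.sin(t),np.sin(a)*np.sin(t),-np.cos(t)]);y=np.array([np.sin(a),-np.cos(a),0])
D=np.c_[np.cross(y,z),y,z]
print("turn needed",(R.from_matrix(D)*R.from_matrix(M).inv()).as_rotvec())
E
python3 st.py
```

```text
6.45 [-0.3598 -0.3567  2.1062  0.5007  0.8463  0.754 ] [ 0.4338 -0.0298  0.3112] [-3.1373 -0.7009  0.2247] [0.0944 0.9813 0.1425]
[[ 0.7451  0.2255  0.6277]
 [ 0.1703 -0.9742  0.1479]
 [ 0.6449 -0.0033 -0.7643]] tip [ 0.4495 -0.0261  0.2921]
turn needed [-0.0117  0.0393 -0.0374]
```

Request:
apply_moves --pt "119 0.8 -0.3 -2 -0.004 0.013 -0.012" --pt "119 0.8 -0.3 -3 -0.004 0.013 -0.012" --pt "119 0.8 -0.3 -3 -0.004 0.013 -0.012" --pt "119 0.8 -0.3 -3 0 0 0" --pt "119 0.8 -0.2 -3 0 0 0" --pt "119 0.8 -0.2 -3 0 0 0" --pt "119 0.8 -0.2 -3 0 0 0" --pt "119 0.7 -0.2 -2 0 0 0" --pt "119 0 0 0 0 0 0"

```text
time_s: 7.35
ee_pos: [0.4965, -0.0496, 0.0887]
eef_rot: [3.14, -0.657, 0.198]
force: [0.3, -0.2, 0.2]
grip_width: 0.0502
grip_force: 0.0
```

```bash
python3 st.py
```

```text
7.35 [-0.3237  0.19    2.199   1.1002  0.3464  0.0692] [ 0.4965 -0.0496  0.0887] [ 3.1398 -0.657   0.1976] [ 0.2578 -0.2444  0.1906]
[[ 0.7764  0.1952  0.5992]
 [ 0.1555 -0.9808  0.1181]
 [ 0.6108  0.0015 -0.7918]] tip [ 0.5115 -0.0466  0.0689]
turn needed [ 0.002  -0.0026 -0.0065]
```

Request:
apply_moves --pt "119 0 0 -1 0 0 0" --pt "119 0 0 -1 0 0 0" --pt "119 0 0 -1 0 0 0" --pt "119 0 0 -1 0 0 0" --pt "119 0 0 0 0 0 0"

```text
time_s: 7.85
ee_pos: [0.4969, -0.0496, 0.0514]
eef_rot: [3.139, -0.661, 0.197]
force: [0.7, 0.1, -0.2]
grip_width: 0.0499
grip_force: 0.0
```

```bash
python3 st.py
python3 - <<'E'
from station import ctrl
import cv2
c=ctrl.camera("side");cv2.imwrite("pics/s2.png",cv2.resize(c["img"][135:285,160:360],None,fx=4,fy=4,interpolation=cv2.INTER_CUBIC)[:,:,::-1])
E
```

```text
7.85 [-0.3238  0.2876  2.2114  1.4218  0.3116 -0.2684] [ 0.4969 -0.0496  0.0514] [ 3.1388 -0.6612  0.1971] [ 0.685   0.1016 -0.2327]
[[ 0.774   0.1942  0.6027]
 [ 0.1546 -0.981   0.1175]
 [ 0.614   0.0022 -0.7893]] tip [ 0.512  -0.0467  0.0316]
turn needed [ 0.0019  0.0016 -0.0054]
```

View pics/s2.png

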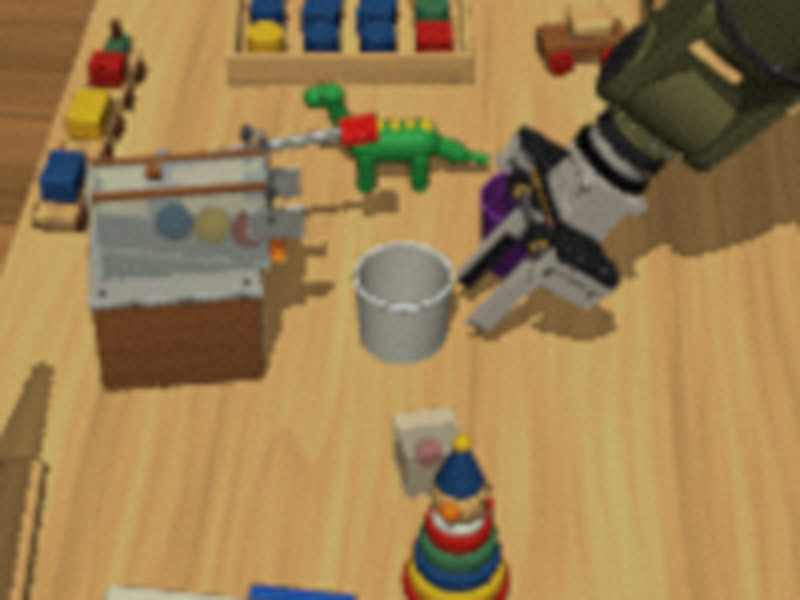

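The pushing pose is right: both fingertips stand behind the cup at (470,285) and (485,325), the hand is clear above the purple cup, and the lever is free. Now the push.

Request:
apply_moves --pt "119 0.5 0.05 -0.1 0 0 0" --pt "119 0.5 0.05 -0.1 0 0 0" --pt "119 0.5 0.06 0 0 0 0" --pt "119 0.5 0.06 0 0 0 0" --pt "119 0.5 0.06 0 0 0 0" --pt "119 0.5 0.06 0 0 0 0" --pt "119 0.5 0.06 0 0 0 0" --pt "119 0.5 0.06 0 0 0 0"

```text
time_s: 8.7
ee_pos: [0.5373, -0.0452, 0.0489]
eef_rot: [3.14, -0.661, 0.194]
force: [-1.2, 0.2, 0.7]
grip_width: 0.0499
grip_force: 0.7
```

Request:
apply_moves --pt "119 0.5 0.06 0 0 0 0" --pt "119 0.5 0.06 0 0 0 0" --pt "119 0.5 0.06 0 0 0 0" --pt "119 0.5 0.06 0 0 0 0" --pt "119 0.5 0.06 0 0 0 0" --pt "119 0.5 0.06 0 0 0 0" --pt "119 0.5 0.06 0 0 0 0" --pt "119 0 0 0 0 0 0"

```text
time_s: 9.5
ee_pos: [0.5724, -0.0411, 0.049]
eef_rot: [3.14, -0.661, 0.194]
force: [0.0, -0.1, -0.4]
grip_width: 0.05
grip_force: 0.0
```

```bash
python3 st.py
cat > cup.py <<'E'
from station import ctrl
from h import *
import sys
c=ctrl.camera("side");im=c["img"].astype(int);
cv2.imwrite("pics/"+sys.argv[1],cv2.resize(c["img"][135:285,160:360],None,fx=4,fy=4,interpolation=cv2.INTER_CUBIC)[:,:,::-1])
E
python3 cup.py s3.png
```

```text
9.5 [-0.2479  0.4109  2.0252  1.2426  0.2791 -0.0168] [ 0.5724 -0.0411  0.049 ] [ 3.1396 -0.661   0.194 ] [ 0.0244 -0.0513 -0.3818]
[[ 0.7746  0.1916  0.6028]
 [ 0.1522 -0.9815  0.1164]
 [ 0.6139  0.0016 -0.7894]] tip [ 0.5875 -0.0382  0.0293]
turn needed [ 0.0013  0.0013 -0.0028]
```

View pics/s3.png

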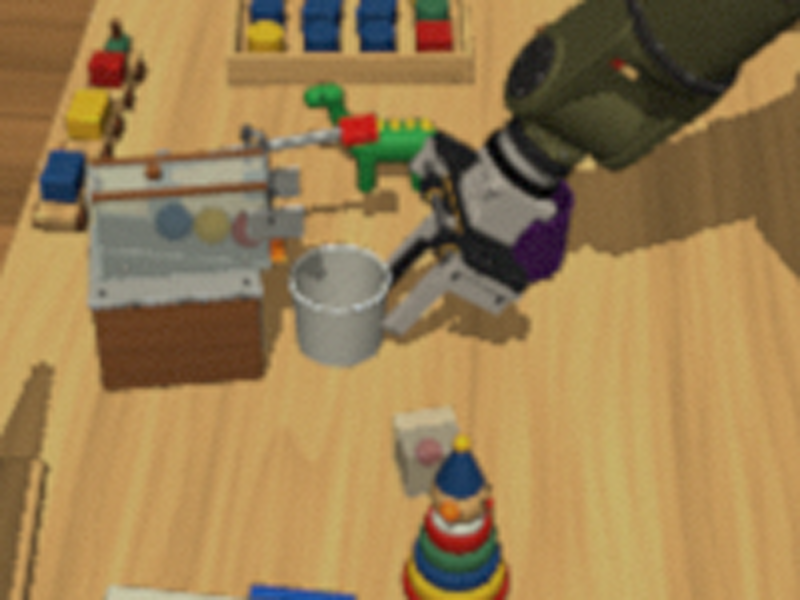

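The cup has slid evenly to about (340,280) in the crop, resting against both fingers, and the foot's front edge is at (265,375). I'll work out the rest of the way.

Run:
```python
from h import *
import pickle
S=pickle.load(open("d0.pkl","rb"))["side"]
s=lambda x,y:(160+x/4-.4,135+y/4-.4)
for v in(278,281):print(plane(S,s(340.5,v),.072))
P,Q=plane(S,s(340,244),.072),plane(S,s(340,314),.072);print(P,Q,(P+Q)/2)
p=(P+Q)/2-np.array([.711,-.014,0]);a=.195;print("d-frame",p[0]*np.cos(a)+p[1]*np.sin(a),-p[0]*np.sin(a)+p[1]*np.cos(a))
```

```text
[ 0.62262234 -0.03106312  0.072     ]
[ 0.62229064 -0.02712835  0.072     ]
[ 0.62691779 -0.07671835  0.072     ] [0.61914945 0.0151979  0.072     ] [ 0.62303362 -0.03076022  0.072     ]
d-frame -0.08954678287040245 0.0006023634416953486
```

Request:
apply_moves --pt "119 0.5 0.1 0 0 0 0" --pt "119 0.5 0.1 0 0 0 0" --pt "119 0.5 0.1 0 0 0 0" --pt "119 0.4 0.08 0 0 0 0" --pt "119 0.3 0.06 0 0 0 0" --pt "119 0.2 0.04 0 0 0 0" --pt "119 0 0 0 0 0 0"

```text
time_s: 10.25
ee_pos: [0.596, -0.0363, 0.049]
eef_rot: [3.14, -0.661, 0.194]
force: [0.5, -0.8, 0.1]
grip_width: 0.0504
grip_force: 0.1
```

```bash
python3 st.py;python3 cup.py s4.png
```

```text
10.25 [-0.2247  0.447   1.9649  1.1605  0.2737  0.0867] [ 0.596  -0.0363  0.049 ] [ 3.1397 -0.6608  0.194 ] [ 0.471  -0.777   0.1273]
[[ 0.7747  0.1916  0.6026]
 [ 0.1522 -0.9815  0.1165]
 [ 0.6137  0.0015 -0.7895]] tip [ 0.6111 -0.0333  0.0292]
turn needed [ 0.0013  0.0011 -0.0028]
```

View pics/s4.png

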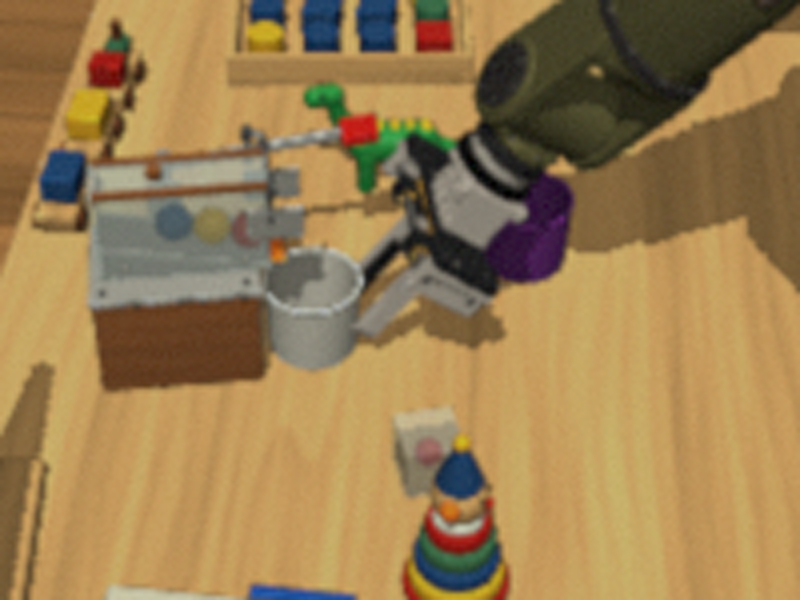

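The cup now stands close to the foot's face, its rim centred at crop (312,283), which is about 3 mm from the target point. Next I retreat, raise and straighten the hand, and close the fingers.

Request:
apply_moves --pt "119 -0.5 -0.1 0 0 0 0" --pt "119 -1 -0.2 0 0 0 0" --pt "119 -1.5 -0.3 0 0 0 0" --pt "119 -2 -0.4 0 0 0 0" --pt "119 -2 -0.4 1 0 0 0" --pt "119 -1 0 3 0 0 0" --pt "119 0 0 4 0 0 0" --pt "255 0 0 4 0 0 0" --pt "255 0 0 4 0 0 0" --pt "255 0 0 4 0 0 0"

```text
time_s: 11.3
ee_pos: [0.5154, -0.0501, 0.2456]
eef_rot: [3.14, -0.662, 0.194]
force: [1.0, 0.4, 1.0]
grip_width: 0.0297
grip_force: 0.0
```

Request:
apply_moves --pt "255 1 -1 2 -0.025 0.129 0" --pt "255 1 -1 2 -0.025 0.129 0" --pt "255 1 -1 0 -0.025 0.129 0" --pt "255 1 -1 0 -0.025 0.129 0" --pt "255 1 -1 0 -0.025 0.129 0" --pt "255 1 -1 0 0 0 0" --pt "255 0 0 0 0 0 0"

```text
time_s: 12.0
ee_pos: [0.5767, -0.1104, 0.2827]
eef_rot: [-3.139, -0.004, 0.194]
force: [-0.4, 0.4, 0.4]
grip_width: 0.0007
grip_force: 0.0
```

```bash
python3 st.py; python3 -c "
from station import ctrl
print(ctrl.get_obs()['grip_width'])"
```

```text
12.0 [-0.2533  0.35    1.3343  0.0042  1.4551  1.1231] [ 0.5767 -0.1104  0.2827] [-3.1388 -0.0038  0.1939] [-0.383   0.4135  0.3996]
[[ 0.9813  0.1927  0.0032]
 [ 0.1927 -0.9813  0.0034]
 [ 0.0038 -0.0028 -1.    ]] tip [ 0.5768 -0.1103  0.2577]
turn needed [ 0.1226 -0.6446 -0.0047]
0.0007089736740147124
```

Request:
apply_moves --pt "255 1 -0.5 0 0 0 0" --pt "255 1 -0.5 -2 0 0 0" --pt "255 1 -0.5 -2 0 0 0" --pt "255 0.4 0 -2 0 0 0" --pt "255 0 0 -1.5 0 0 0" --pt "255 0 0 -0.5 0 0 0" --pt "255 0 0 -0.5 0 0 0" --pt "255 0 0 -0.5 0 0 0" --pt "255 0 0 0 0 0 0"

```text
time_s: 12.9
ee_pos: [0.6102, -0.1249, 0.1942]
eef_rot: [-3.14, -0.006, 0.194]
force: [0.4, 0.3, 0.7]
grip_width: 0.0005
grip_force: 0.3
```

Request:
apply_moves --pt "255 0 0 -0.4 0 0 0" --pt "255 0 0 -0.4 0 0 0" --pt "255 0 0 -0.4 0 0 0" --pt "255 0 0 -0.4 0 0 0"

```text
time_s: 13.3
ee_pos: [0.6102, -0.125, 0.1777]
eef_rot: [-3.14, -0.005, 0.194]
force: [-2.4, -0.2, 3.4]
grip_width: 0.0007
grip_force: 1.7
```

Request:
apply_moves --pt "255 0 0 -0.4 0 0 0" --pt "255 0 0 -0.4 0 0 0" --pt "255 0 0 -0.4 0 0 0" --pt "255 0 0 -0.4 0 0 0" --pt "255 0 0 -0.4 0 0 0" --pt "255 0 0 -0.4 0 0 0"

```text
time_s: 13.9
ee_pos: [0.6103, -0.125, 0.1538]
eef_rot: [-3.141, -0.005, 0.194]
force: [-2.7, -0.8, 5.3]
grip_width: 0.0002
grip_force: 2.9
```

Request:
apply_moves --pt "255 0 0 -0.2 0 0 0" --pt "255 0 0 -0.2 0 0 0" --pt "255 0 0 -0.1 0 0 0" --pt "255 0 0 0 0 0 0" --pt "255 0 0 0 0 0 0" --pt "255 0 0 0 0 0 0" --pt "255 0 0 0 0 0 0" --pt "255 0 0 0 0 0 0" --pt "255 0 0 0 0 0 0" --pt "255 0 0 0 0 0 0"

```text
time_s: 14.9
ee_pos: [0.6106, -0.1251, 0.1527]
eef_rot: [3.141, -0.008, 0.194]
force: [-19.5, 2.6, 35.2]
grip_width: 0.0008
grip_force: 18.7
```

Request:
apply_moves --pt "255 0 0 0 0 0 0" --pt "255 0 0 0 0 0 0" --pt "255 0 0 0 0 0 0" --pt "255 0 0 0 0 0 0" --pt "255 0 0 0 0 0 0" --pt "255 0 0 0 0 0 0" --pt "255 0 0 0 0 0 0" --pt "255 0 0 0 0 0 0" --pt "255 0 0 0 0 0 0" --pt "255 0 0 0 0 0 0"

```text
time_s: 15.9
ee_pos: [0.6106, -0.1251, 0.1527]
eef_rot: [3.141, -0.008, 0.194]
force: [-18.9, 1.6, 36.6]
grip_width: 0.0006
grip_force: 18.7
```

```bash
python3 cup.py s5.png
```

```text
(no output)
```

View pics/s5.png

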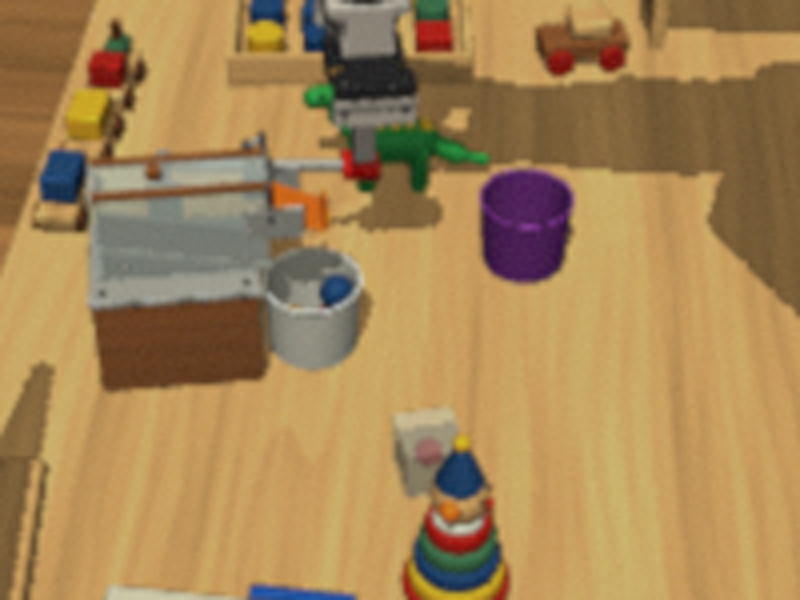

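The lid is lifted at (300,205), the hopper is empty, the blue ball shows in the cup at (337,290), and none lie on the table. Now I ease the lever up at about 20 mm/s.

Request:
apply_moves --pt "255 0 0 0.1 0 0 0" --pt "255 0 0 0.1 0 0 0" --pt "255 0 0 0.1 0 0 0" --pt "255 0 0 0.1 0 0 0" --pt "255 0 0 0.2 0 0 0" --pt "255 0 0 0.2 0 0 0" --pt "255 0 0 0.2 0 0 0" --pt "255 0 0 0.2 0 0 0" --pt "255 0 0 0.2 0 0 0" --pt "255 0 0 0.2 0 0 0"

```text
time_s: 16.95
ee_pos: [0.6103, -0.125, 0.165]
eef_rot: [-3.14, -0.005, 0.194]
force: [-3.7, -1.0, 5.4]
grip_width: 0.0005
grip_force: 2.4
```

Request:
apply_moves --pt "255 0 0 0.2 0 0 0" --pt "255 0 0 0.2 0 0 0" --pt "255 0 0 0.2 0 0 0" --pt "255 0 0 0.2 0 0 0" --pt "255 0 0 0.2 0 0 0" --pt "255 0 0 0.2 0 0 0" --pt "255 0 0 0.2 0 0 0" --pt "255 0 0 0.2 0 0 0" --pt "255 0 0 0.2 0 0 0" --pt "255 0 0 0.2 0 0 0"

```text
time_s: 17.95
ee_pos: [0.6103, -0.1249, 0.1851]
eef_rot: [-3.14, -0.005, 0.194]
force: [1.6, 0.0, 1.6]
grip_width: 0.0006
grip_force: 1.3
```

Request:
apply_moves --pt "255 0 0 0.2 0 0 0" --pt "255 0 0 0.2 0 0 0" --pt "255 0 0 0.2 0 0 0" --pt "255 0 0 0.2 0 0 0" --pt "255 0 0 0.2 0 0 0" --pt "255 0 0 0.2 0 0 0" --pt "255 0 0 0.2 0 0 0" --pt "255 0 0 0.2 0 0 0" --pt "255 0 0 0.2 0 0 0" --pt "255 0 0 0.2 0 0 0"

```text
time_s: 18.95
ee_pos: [0.6102, -0.125, 0.205]
eef_rot: [-3.14, -0.005, 0.194]
force: [0.2, 0.1, -0.3]
grip_width: 0.0003
grip_force: 0.0
```

Request:
apply_moves --pt "255 0 0 2 0 0 0" --pt "255 0 0 4 0 0 0" --pt "255 -1 0 4 0 0 0" --pt "255 -2 0 2 0 0 0" --pt "255 0 0 0 0 0 0" --pt "255 0 0 0 0 0 0" --pt "255 0 0 0 0 0 0"

```text
time_s: 19.65
ee_pos: [0.5804, -0.1249, 0.3234]
eef_rot: [-3.139, -0.003, 0.194]
force: [0.0, 0.4, -0.2]
grip_width: 0.0007
grip_force: 0.0
```

Run:
```python
from station import ctrl
from h import *
import pickle
d=pickle.load(open("d0.pkl","rb"))
c=ctrl.camera("side");a=cv2.cvtColor(d["side"]["img"],cv2.COLOR_RGB2HSV);b=cv2.cvtColor(c["img"],cv2.COLOR_RGB2HSV)
def pix(h,box,lo,hi,s=120):
    x0,y0,x1,y1=box;q=h[y0:y1,x0:x1];m=(q[...,0]>=lo)&(q[...,0]<=hi)&(q[...,1]>s)&(q[...,2]>60);return int(m.sum()),(np.argwhere(m).mean(0)[::-1]+[x0,y0]).round(1) if m.any() else None
L=(224,175,245,205)
print("orange lid before/after",pix(a,L,6,13,180),pix(b,L,6,13,180))
P=(240,155,258,180)
print("pad",pix(a,P,0,4,180),pix(b,P,0,4,180))
cup=(228,197,250,225)
for n,lo,hi in(("blue",100,125),("yellow",20,32),("red",0,5),("red2",172,180)):print(n,pix(b,cup,lo,hi))
for n,bx in (("dino",(233,150,285,185)),("clown+cube",(255,230,300,295)),("car",(292,133,320,155))):
    print(n,np.abs(d["side"]["img"][bx[1]:bx[3],bx[0]:bx[2]].astype(int)-c["img"][bx[1]:bx[3],bx[0]:bx[2]]).mean())
```

```text
orange lid before/after (8, array([228.8, 196. ])) (8, array([228.8, 196. ]))
pad (48, array([249.2, 167. ])) (48, array([249.2, 167. ]))
blue (33, array([243.5, 207. ]))
yellow (12, array([248.2, 212.2]))
red (0, None)
red2 (0, None)
dino 15.226739926739926
clown+cube 8.266210826210827
car 19.740800865800868
```

```bash
python3 -c "
from station import ctrl
print(ctrl.hand_in())"
```

```text
the job is handed in; nothing more can be done
None
```

I handed the job in at about 20 s: the cup is under the spout, about 3 mm off by my estimate, and the lid is shut and the lever fully up in the last picture. The hopper emptied with no balls on the table; only the blue ball was clearly visible in the cup, so red and yellow are inferred, and the hand-in returned no verdict.

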